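# Press the cap home and show the bottle to the inspection camera

## Robot

A 6-joint arm with a two-finger parallel gripper is mounted at the origin on the work surface. World frame = base frame: x ahead of the robot, y to its left, z up, the work surface at z = 0. Lengths are in m, angles in rad, forces in N, time in s.
With the tool pointing down it reaches from about 0.2 to 0.875 m from the base axis. Payload 3.4 kg.
Tool frame: the origin (TCP) lies between the finger pads; the fingertips stand 25 mm ahead of it and the grasp point (between the pads) lies 6 mm ahead of it (r.nose_length is the z of the fingertips in the tool frame, in m); z points along the fingers, y is the line along which they close (so a half turn about z gives the same grasp; the last joint's range is limited). The gripper opens to 94 mm and grips with 3 to 60 N. Pads are 16 mm wide; open, the fingers measure 119 mm over their backs; the gripper's body (75 mm by 177 mm) begins 78 mm behind the grasp point.
Start: joints at [1.02, 0.276, 1.505, -0, 1.361, -0.121], TCP at [0.24, 0.523, 0.23] pointing down, gripper open.
Joint ranges: [-2.89, 2.89], [-0.75, 2.08], [0.22, 2.7], [-1.18, 4.32], [0.11, 2.71], [-2.7, 2.7]. Speed limits (rad/s): [2.57, 2.57, 3.14, 3.14, 3.14, 3.14].

## Interface

Orientations are given as a unit quaternion [w, x, y, z].
In Python, from plant import r, gripper_to, inverse_kinematics, vision, models, telemetry gives the robot as it stands. Calls block until the motion is done:
- r.move_to(position, orientation): joint-space move of the TCP to a pose.
- r.move_l(position, rot=None, vel=0.15, guard=None): straight line of the TCP; rot=None keeps the orientation; vel is the mean speed in m/s. With guard (N) it stops when the force on the tool has changed by that much, and returns True; else False.
- r.movej(angles): joint-space move.
- gripper_to(opening, f_grip=None): finger opening in m; f_grip is the grip in N (None keeps the last); returns when the fingers have stopped.
- r.hold(seconds).
- inverse_kinematics(position, orientation): joint angles nearest the present ones, or None.
- vision.snapshot(name): name is "scene" or "side" or "wrist"; returns the picture (384x512x3 uint8, red, green, blue); there is no depth.
- vision.get_calibration(name): a dict with "fx", "fy", "cx", "cy" (pixels), "position" and "orientation" of the camera in the world. Camera axes: x right, y down, z forward; pixel columns grow to the right and rows downward; lengths in m; the calibration is good to about 2 mm. A picture is of the moment at which its call begins: read the wrist's pose just before it. get_calibration takes no time and is no camera call; for the wrist camera it gives the pose at the moment of the call.
A pose or a line that the arm cannot do raises r.PlanningError and nothing moves.
- r.sign_off(): hands the job in; it is judged then, once.
Trained networks look in the newest picture that a camera, given by its name, has taken for a name from the list of things; names that differ only in an ending like _2 or _b are one class to them, and where a whole thing is asked for, a point or a joint stands for the part that bears it (a point fixed in the world has none). Each returns a list of dicts, best first, with "score" (0 to 1); they miss things now and then, are a little off and sometimes report something else, mostly with a low value. They report only what shows in the picture. A call takes as long as a camera call. They do not tell look-alikes from the thing itself.
- models.boxes_of(thing, camera): "at" ([x, y, z] in m, in world coordinates, good to about 4 mm: the middle of the surface that is visible of it).
- models.regions_of(thing, camera): "pixels" (384x512 bool, what is visible of it).
- models.mark_of(thing, camera): "at" ([x, y, z] in m, in world coordinates, good to about 4 mm: a listed point, or the origin of a listed thing).
Readings, each from a call of its own:
- telemetry.current_t(): time.
- telemetry.current_joints(): joint angles.
- telemetry.current_dq(): joint speeds.
- telemetry.current_joint_efforts(): joint torques, N m.
- telemetry.current_ee_pos(): TCP position.
- telemetry.current_tool_rot(): TCP orientation.
- telemetry.current_wrist_force(): force on the tool from outside, world axes, zero at the start.
- telemetry.current_torque(): the same for the moment, N m.
- telemetry.current_opening(): finger opening in m.
- telemetry.current_finger_force(): force on a finger pad.
Only numpy, scipy, OpenCV 4.12 (cv2) and the standard library are available. Lean on these libraries where they do the work, as an engineer would, in place of code of your own. Each camera call takes 0.05 s, during which the arm holds its last target. There are 200 camera calls.

## Task

Pull the sprung lever of the cap press fully down to its stop so the cap of the flat bottle standing in the press is seated, and let the lever come all the way back up. Then take that bottle out of the press, keeping it upright, and hold it still in the air before the inspection camera: middle of the bottle straight in front of the lens at lens height, 120 mm from the glass, one broad face square to the lens. Leave everything else on the bench where it stands, and finish while still holding the bottle there.

Things in the scene. Friction and masses are not known exactly. Their poses are not given: they have to be found in the camera images.
- bottle_mid (a point): The bottle to cap and show: flat-sided amber glass, 48 mm broad (its y) by 28 mm thick (its x), body 56 mm tall, with a round aluminium cap (27 mm dia.), 80 mm tall in all, 0.11 to 0.22 kg. It stands in the nest of the press. This point is its centre, 40 mm above its underside; z points up, x is square to the broad faces.
- cap_press: Grey cap press, fixed. Origin on the bench (z = 0) under the nest centre; x points to the hinge at the back. Base plate 12 mm thick, 225 by 110 mm. The bottle stands on it, broad faces facing along x, 1.5 mm play, within nest walls 8 mm high (61 mm over the outside along y, 41 along x). Hinge cheeks behind: x 69 to 113 mm, 54 mm wide, 134 mm high.
- press_hinge (a point): Middle of the hinge pin of the press lever: 85 mm behind the nest centre (along the press's x) and 115 mm above the bench. The pin lies along the press's y.
- press_lever (a joint): Lever angle in rad: 0 at rest, lever nearly upright (85 degrees above level) at the back; 1.48 at its stop, lever level over the nest, knob to the front. A spring always returns it to 0: at the knob about 2 N at the start, 7 N at the stop. At the stop its pad is 1 mm above the cap.
- lever_knob (a point): Centre of the black ball knob, 32 mm dia., on the lever's end, 170 mm from the hinge pin. It starts 284 mm above the bench, 15 mm in front of the hinge, and swings forward (press's -x) and down in an arc to 115 mm above the bench, 85 mm in front of the nest centre. Next to the knob the lever is a 12 mm rod, then a 20 mm wide bar.
- camera_head: Inspection camera, fixed: white box with a black round lens barrel (40 mm dia.), clamped to an upright rod. Its ORIGIN is the viewing point in empty air on the lens axis, 120 mm in front of the lens glass, where the bottle's centre belongs. x points level from there into the lens, z up. Height above the bench differs each time, 0.17 to 0.23 m.
- lens_glass (a point): Centre of the front glass of the camera lens, 120 mm along camera_head's x from the viewing point.
- camera_stand: Foot and rod of the camera, fixed: origin on the bench (z = 0) straight below the viewing point, x towards the rod. Black foot 120 by 140 mm, 14 mm high, and rod 344 mm high, standing 220 mm behind the viewing point.
- spare_bottle: Bystander: another bottle of the same flat kind, 80 mm tall, standing on the bare bench, not in the press. Origin at its underside. Leave it.
- beaker: Bystander: glass beaker, 60 mm diameter, 75 mm high; origin at its underside.
- flask: Bystander: conical glass flask, 80 mm diameter at the foot, 120 mm high; origin at its underside.
- jar: Bystander: amber jar with white lid, 56 mm diameter, 80 mm high; origin at its underside.
- round_bottle: Bystander: round amber bottle, 44 mm diameter, 80 mm high; origin at its underside.
- spatula: Bystander: spatula lying on the bench, 170 mm long; origin at its underside.
Things that resemble listed ones, but are neither listed nor needed, are in the scene too. What is shaped like the part that bears bottle_mid but blue or turquoise is not meant.

How it is judged:
By the outcome, as a careful person would: the job done as asked, in the order asked, and still so for the second after the job is handed in, while the arm keeps its last pose, push and grip.
It also fails if it takes over 72 s, if anything falls off the work surface, if the arm or the gripper's body presses on something with over 40 N, if the wrist force passes 120 N, or if a joint passes its speed limit or range.

## Working session

There is one attempt and no reset: what is moved stays moved. The work goes in short steps, each a Python script; the robot and the scene stay as the last script left them, time stands still between calls to the robot, and variables do not carry over. Pictures are saved under pics/ and viewed, at most 11 in all, crops included, and the job is handed in when it is done.

```bash
ls; mkdir -p pics; python3 - <<'E'
from plant import r, gripper_to, inverse_kinematics, vision, models, telemetry
import cv2, numpy as np
for c in("scene","side"):
    im=vision.snapshot(c); cv2.imwrite(f"pics/{c}0.png",im[:,:,::-1])
    k=vision.get_calibration(c); print(c,{a:np.round(b,3) for a,b in k.items()})
    for n in ["bottle_mid","cap_press","press_hinge","lever_knob","camera_head","lens_glass","camera_stand","spare_bottle","beaker","flask","jar","round_bottle","spatula"]:
        print(n,[(np.round(d["at"],3).tolist(),round(d["score"],2)) for d in models.mark_of(n,c)[:3]])
print(telemetry.current_t())
E
```

```text
pics
scene {'fx': np.float64(464.012), 'fy': np.float64(464.012), 'cx': np.float64(250.473), 'cy': np.float64(184.974), 'position': array([ 1.408, -0.525,  1.004]), 'orientation': array([-0.369,  0.791,  0.441, -0.21 ])}
bottle_mid [([0.534, -0.092, 0.04], 0.88), ([0.578, -0.339, 0.036], 0.56), ([0.544, -0.208, 0.047], 0.45)]
cap_press [([0.542, -0.21, 0.001], 0.98), ([0.627, -0.218, 0.114], 0.17)]
press_hinge [([0.624, -0.216, 0.113], 0.92)]
lever_knob [([0.607, -0.217, 0.282], 0.86)]
camera_head []
lens_glass [([0.681, 0.238, 0.184], 0.92)]
camera_stand []
spare_bottle [([0.692, -0.012, 0.002], 0.67)]
beaker [([0.455, 0.013, -0.0], 0.9)]
flask [([0.508, -0.461, 0.002], 0.58), ([0.686, 0.237, 0.182], 0.17)]
jar [([0.565, 0.409, -0.002], 0.51)]
round_bottle [([0.414, 0.454, -0.0], 0.65)]
spatula []
side {'fx': np.float64(495.016), 'fy': np.float64(495.016), 'cx': np.float64(244.206), 'cy': np.float64(189.1), 'position': array([-0.511, -0.937,  1.232]), 'orientation': array([-0.413,  0.811, -0.369,  0.185])}
bottle_mid [([0.543, -0.205, 0.054], 0.72), ([0.532, -0.086, 0.037], 0.68), ([0.575, -0.341, 0.035], 0.55)]
cap_press [([0.541, -0.206, -0.0], 0.75), ([0.566, 0.413, 0.001], 0.61)]
press_hinge [([0.697, -0.015, -0.0], 0.48)]
lever_knob [([0.61, -0.215, 0.283], 0.64)]
camera_head []
lens_glass [([0.682, 0.239, 0.18], 0.52)]
camera_stand [([0.541, -0.205, 0.001], 0.56)]
spare_bottle [([0.694, -0.013, 0.002], 0.48)]
beaker []
flask [([0.507, -0.457, -0.001], 0.9)]
jar [([0.569, 0.41, 0.002], 0.58)]
round_bottle [([0.414, 0.451, 0.001], 0.53)]
spatula [([0.349, -0.453, -0.004], 0.98)]
1.4
```

View pics/scene0.png

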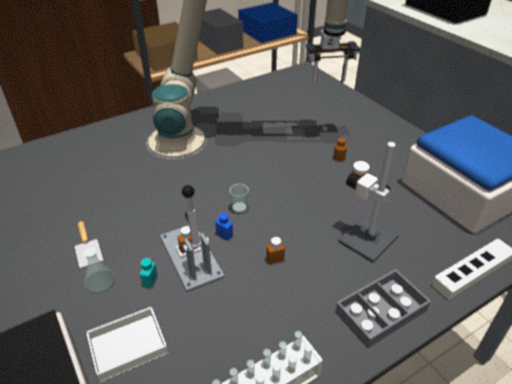

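View pics/side0.png

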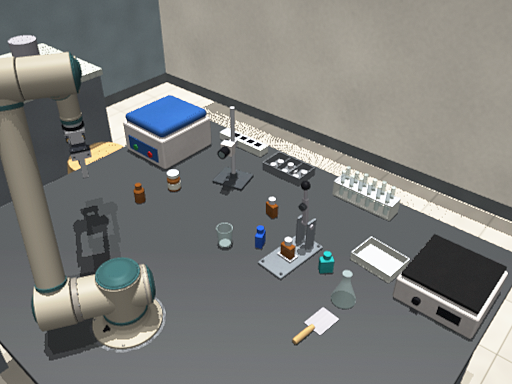

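The amber bottle in the press is at about (185,236) in scene and (288,246) in side. It could be confused with blue (224,226), turquoise (148,271), and the spare amber on the bare bench (275,250). I choose the one in the press nest. Next I'll move over it for a close wrist look and work out the press and camera yaw.

```bash
cat > h.py <<'E'
from plant import r, gripper_to, inverse_kinematics, vision, models, telemetry
import cv2, numpy as np
from scipy.spatial.transform import Rotation as Ro
def quat(R): return np.roll(Ro.from_matrix(R).as_quat(),1)
def mat(q): return Ro.from_quat(np.roll(q,-1)).as_matrix()
def down(yaw):
    "tool down, closing along y of a frame with this yaw; of the half turns, the one with joint 6 nearest 0"
    return [quat(np.array([[s*np.cos(a),-s*np.sin(a)*-1*-1,0],[0,0,0],[0,0,0]])) for s in ()] or _down(yaw)
def _down(yaw):
    out=[]
    for a in (yaw,yaw+np.pi):
        y=np.array([-np.sin(a),np.cos(a),0]); z=np.array([0,0,-1.])
        out.append(quat(np.c_[np.cross(y,z),y,z]))
    return out
def best(p,yaw):
    c=[(abs(j[5]),q) for q in _down(yaw) if (j:=inverse_kinematics(p,q)) is not None]
    return min(c,key=lambda t:t[0])[1]
def rays(k,px):
    R=mat(k["orientation"]); return np.array(k["position"]),R@np.array([(px[0]-k["cx"])/k["fx"],(px[1]-k["cy"])/k["fy"],1])
def onz(k,px,z):
    o,d=rays(k,px); return o+d*(z-o[2])/d[2]
def proj(k,p):
    v=mat(k["orientation"]).T@(np.array(p)-k["position"]); return np.array([k["cx"]+k["fx"]*v[0]/v[2],k["cy"]+k["fy"]*v[1]/v[2]])
E
sed -i '/^def down/,/^    return \[quat/d' h.py
python3 - <<'E'
from h import *
for c,b,t in(("scene",(373,236),(391,145)),("side",(232,180),(233,108))):
    k=vision.get_calibration(c); print(c,"rod foot",onz(k,b,.014).round(3),"top",onz(k,t,.344).round(3))
p=[0.44,-0.19,0.42]; q=best(p,-0.1); r.move_to(p,q)
k=vision.get_calibration("wrist"); im=vision.snapshot("wrist"); cv2.imwrite("pics/w1.png",im[:,:,::-1])
print({a:np.round(b,3) for a,b in k.items()})
for n in ["bottle_mid","cap_press","press_hinge","lever_knob"]:
    print(n,[(np.round(d["at"],4).tolist(),round(d["score"],2)) for d in models.mark_of(n,"wrist")[:3]])
print(telemetry.current_t(),telemetry.current_joints())
E
```

```text
scene rod foot [0.781 0.275 0.014] top [0.782 0.262 0.344]
side rod foot [0.755 0.249 0.014] top [0.778 0.255 0.344]
{'fx': np.float64(343.968), 'fy': np.float64(343.968), 'cx': np.float64(257.016), 'cy': np.float64(196.744), 'position': array([ 0.509, -0.196,  0.575]), 'orientation': array([-0.081, -0.667,  0.735,  0.089])}
bottle_mid [([0.5799, -0.3444, 0.0386], 0.75), ([0.5403, -0.2039, 0.0545], 0.59), ([0.536, -0.0889, 0.0402], 0.59)]
cap_press [([0.5384, -0.2073, 0.0024], 0.87)]
press_hinge [([0.6262, -0.2115, 0.1112], 0.65)]
lever_knob []
4.35 [-5.52182193e-01  7.85346214e-02  1.30117814e+00  4.19261552e-05
  1.76206189e+00  1.11780831e+00]
```

View pics/w1.png

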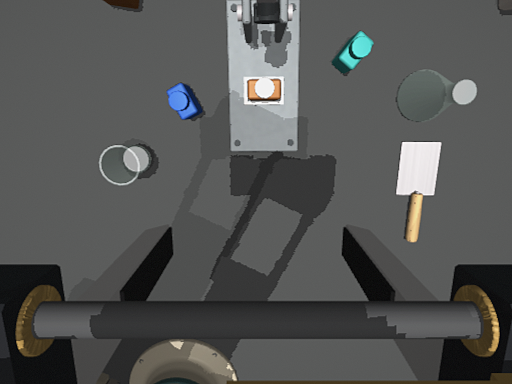

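The wrist view shows the amber bottle with its white cap in the nest at (264,90). Cheeks are at the top, the base front corners at about (231,151) and (298,150), and the blue and turquoise decoys at (182,100) and (354,52). The camera sits on the hinge side, so I'll use the half-turned grasp. Next: refine the yaw and grip the knob.

```bash
python3 - <<'E'
from h import *
k=vision.get_calibration("wrist")
im=cv2.imread("pics/w1.png")
# refine front edge of base by gradient, per column
g=cv2.cvtColor(im,cv2.COLOR_BGR2GRAY).astype(float); gy=g[130:165]-g[132:167]
cols=np.arange(240,292); rows=[131+np.argmax(gy[:,c]) for c in cols]
a,b=np.polyfit(cols,rows,1); print(a,np.std(np.array(rows)-a*cols-b))
P=[onz(k,(c,a*c+b),.012) for c in(240,292)]; d=P[0]-P[1]; print("edge yaw",np.arctan2(-d[0],d[1]),P)
gx=g[:,2:]-g[:,:-2]
for lo,hi,s in((220,240,1),(288,308,-1)):
    rr=np.arange(30,140); cc=[lo+1+np.argmax(s*gx[q,lo:hi]) for q in rr]
    f=np.polyfit(rr,cc,1); f=np.polyfit(*zip(*[(x,y) for x,y in zip(rr,cc) if abs(np.polyval(f,x)-y)<2]),1)
    A,B=[onz(k,(np.polyval(f,q),q),.012) for q in(30,140)]; d=A-B; print("side yaw",np.arctan2(d[1],d[0]),A,B)
# cap top/centre ray
print("cap centre z=.092",onz(k,(264.5,88.5),.092))
for p in([0.6085,-.216,.32],[.62,-.215,.29]):
  for q in _down(-.08): print(inverse_kinematics(p,q))
E
```

```text
0.007982583454281695 0.3588425876055798
edge yaw -0.10620561002975948 [array([ 0.45264054, -0.16361064,  0.012     ]), array([ 0.44365384, -0.24790833,  0.012     ])]
side yaw -0.0861374260750302 [ 0.63344543 -0.16365674  0.012     ] [ 0.47018244 -0.1495588   0.012     ]
side yaw -0.08963265084754894 [ 0.62283255 -0.27155598  0.012     ] [ 0.45960535 -0.25688618  0.012     ]
cap centre z=.092 [ 0.53909517 -0.21002846  0.092     ]Traceback (most recent call last):
  File "<stdin>", line 17, in <module>
NameError: name '_down' is not defined
```

```bash
cat >> h.py <<'E'
YAW=-0.09; N=np.array([.540,-.2095,0]); XP=np.array([np.cos(YAW),np.sin(YAW),0])
QP=_down(YAW)
def knob(th):
    a=np.radians(85)-th
    return N+.085*XP+np.array([0,0,.115])+.17*(-np.cos(a)*XP+np.array([0,0,np.sin(a)]))
TC=np.array([0,0,.006])
E
python3 - <<'E'
import h
from h import *
from h import _down
cur=mat(telemetry.current_tool_rot())
q=[q for q in _down(YAW) if mat(q)[:,0]@cur[:,0]<0][0]
np.save("qp.npy",q)
p=knob(0)+TC
for a in(p+[0,0,.08],p,knob(.7)+TC,knob(1.5)+TC,N+[0,0,.053],[.56,.22,.19]): print(np.round(inverse_kinematics(a,q),2))
gripper_to(.08,30)
r.move_to(p+[0,0,.08],q)
k=vision.get_calibration("wrist"); im=vision.snapshot("side")
for c in("side",):print(c,[(np.round(d["at"],4).tolist(),round(d["score"],2)) for d in models.mark_of("lever_knob",c)[:2]],knob(0))
hit=r.move_l(p,q,vel=.1,guard=8); print(hit,telemetry.current_ee_pos())
if not hit: gripper_to(.02,30)
print(telemetry.current_opening(),telemetry.current_finger_force(),telemetry.current_wrist_force(),telemetry.current_t())
im=vision.snapshot("side"); cv2.imwrite("pics/s2.png",cv2.resize(im[120:300,200:440,::-1],None,fx=3,fy=3))
E
```

```text
[-0.45  0.35  1.06 -0.    1.73 -1.93]
[-0.45  0.36  1.23 -0.    1.55 -1.93]
[-0.52  0.23  1.55 -0.    1.37 -2.  ]
[-0.56  0.25  1.84 -0.    1.05 -2.04]
[-0.49  0.43  1.75 -0.    0.96 -1.97]
[ 0.26  0.34  1.51 -0.    1.29 -1.22]
side [([0.6101, -0.2135, 0.2852], 0.84)] [ 0.60989947 -0.21580799  0.2843531 ]
False [ 0.61026418 -0.21601689  0.2911113 ]
0.030352350090899167 30.000129640102386 [ 0.04675425  2.30570868 -0.24734389] 9.25
```

View pics/s2.png

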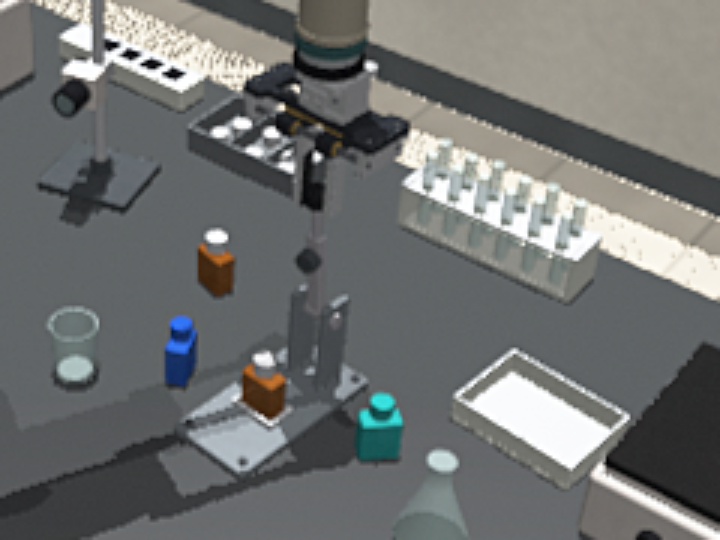

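The knob is in the fingers at about (312,185) in this crop, with the lever rod running down to the cheeks and the bottle still in its nest at (264,385). Now the arc.

```bash
python3 - <<'E'
from h import *
q=np.load("qp.npy")
for th in np.linspace(0,1.44,10)[1:]:
    h=r.move_l(knob(th)+TC,q,vel=.12,guard=40)
    print(round(th,2),h,np.round(telemetry.current_ee_pos()-knob(th)-TC,4),np.round(telemetry.current_wrist_force(),1),round(telemetry.current_opening(),4))
    if h: break
e=knob(1.48)+TC
h=r.move_l(e-[0,0,.008],q,vel=.04,guard=22)
print(h,telemetry.current_ee_pos()-e,telemetry.current_wrist_force(),telemetry.current_opening(),telemetry.current_t())
im=vision.snapshot("side"); cv2.imwrite("pics/s3.png",cv2.resize(im[120:300,200:440,::-1],None,fx=3,fy=3))
for c in("side",):print(c,[(np.round(d["at"],4).tolist(),round(d["score"],2)) for d in models.mark_of("lever_knob",c)[:2]],knob(1.48))
E
```

```text
0.16 False [0.0007 0.0006 0.0003] [2.7 3.9 1.4] 0.0305
0.32 False [0.0008 0.0006 0.0008] [1.7 4.8 3.9] 0.0302
0.48 False [0.0006 0.0005 0.001 ] [0.9 6.6 6.9] 0.0311
0.64 False [0.0003 0.0005 0.0009] [-1.   6.5  8.5] 0.0305
0.8 False [0.0002 0.0005 0.0007] [-1.4  6.8  7.3] 0.0307
0.96 False [0.0003 0.0004 0.0006] [-0.6  6.6  7.2] 0.0306
1.12 False [0.0004 0.0004 0.0004] [-1.   6.4  6.4] 0.0304
1.28 False [0.0005 0.0004 0.0003] [-0.7  7.7  6.4] 0.0304
1.44 False [0.0004 0.0004 0.0002] [-1.3  7.3  7.2] 0.0307
False [ 0.00020058  0.00042471 -0.00713916] [-1.82471002  6.9810472   9.99872497] 0.030690475396055926 13.1917
side [([0.4559, -0.1989, 0.1151], 0.64)] [ 0.45534507 -0.20186042  0.11560008]
```

View pics/s3.png

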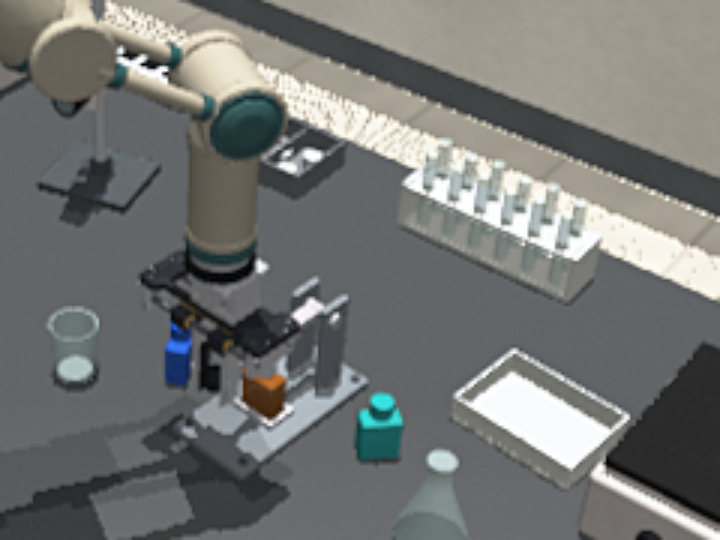

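At the end of the arc the lever is level over the bottle and the cap is hidden by the gripper at (250,340). The reaction was only about 10 N, so the knob may have slid in the pads. I'll grip harder and press again, recording force against height.

```bash
python3 - <<'E'
from h import *
q=np.load("qp.npy"); e=knob(1.48)+TC
gripper_to(.02,60)
for dz in(0,.004,.001,-.002,-.005,-.008,-.011):
    r.move_l(e+[0,0,dz],q,vel=.04)
    f=telemetry.current_wrist_force(); print(dz,np.round(telemetry.current_ee_pos()-e,4)[2],np.round(f,1))
    if f[2]>28: break
r.hold(.3); print(telemetry.current_wrist_force(),telemetry.current_t())
E
```

```text
0 0.0008 [-1.4  7.   8.1]
0.004 0.0048 [-0.6  7.8  5.7]
0.001 0.0015 [-1.3  7.4  6.1]
-0.002 -0.0015 [-2.   7.4  8. ]
-0.005 -0.0045 [-1.9  7.2  8.6]
-0.008 -0.0071 [-2.4  7.9 10.6]
-0.011 -0.0084 [-5.4  9.  21.9]
[-4.37141008  9.22298821 21.06177906] 15.6583
```

```bash
python3 - <<'E'
from h import *
q=np.load("qp.npy"); e=knob(1.48)+TC
for dz in(-.013,-.015):
    r.move_l(e+[0,0,dz],q,vel=.04)
    f=telemetry.current_wrist_force(); print(dz,np.round(telemetry.current_ee_pos()-e,4)[2],np.round(f,1))
print([np.round(d["at"],4) for d in (vision.snapshot("scene") is not None and models.mark_of("lever_knob","scene"))[:2]],knob(1.48))
r.move_l(e,q,vel=.06); gripper_to(.02,20)
# back along the arc, holding the knob
for th in np.linspace(1.44,0,10):
    r.move_l(knob(th)+TC,q,vel=.12)
print(np.round(telemetry.current_wrist_force(),1))
gripper_to(.08,20); r.hold(.3)
p=knob(0)+TC; r.move_l(p+[0,0,.09],q,vel=.2)
back=p+[0,0,.09]-.2*XP; r.move_l(back,q,vel=.3)
im=vision.snapshot("scene")
for n in("lever_knob","bottle_mid","lens_glass","camera_head"):
    print(n,[(np.round(d["at"],4).tolist(),round(d["score"],2)) for d in models.mark_of(n,"scene")[:3]])
cv2.imwrite("pics/s4.png",cv2.resize(im[140:300,110:310,::-1],None,fx=3.5,fy=3.5)); print(telemetry.current_t())
E
```

```text
-0.013 -0.0089 [-7.4 11.6 31.5]
-0.015 -0.0101 [-7.5 12.7 35.3]
[array([ 0.4541, -0.2014,  0.1134])] [ 0.45534507 -0.20186042  0.11560008]
[-28.5   3.    6.2]
lever_knob [([0.6061, -0.2155, 0.2806], 0.95)]
bottle_mid [([0.5785, -0.3421, 0.0375], 0.62), ([0.5299, -0.0907, 0.0371], 0.58), ([0.5446, -0.2077, 0.0473], 0.57)]
lens_glass [([0.6828, 0.2388, 0.183], 0.68), ([0.505, -0.4615, -0.003], 0.61), ([0.6268, -0.2205, 0.1135], 0.41)]
camera_head []
23.4917
```

View pics/s4.png

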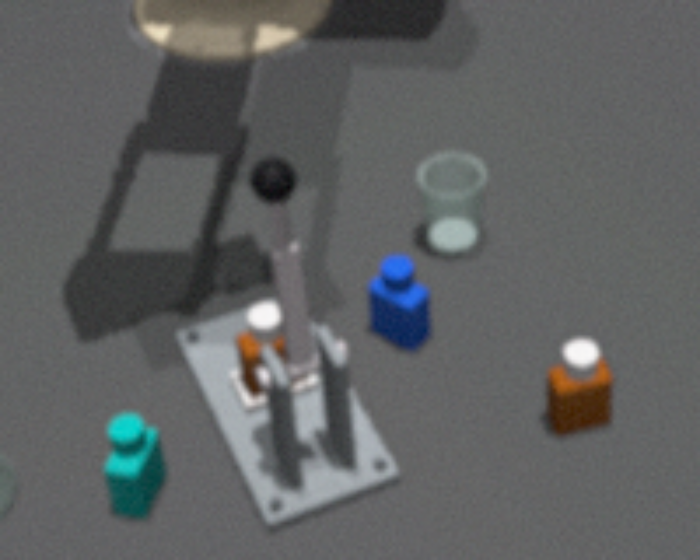

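The lever met its stop hard (35 N) and is back up. The knob is at (272,180) in this crop, and the bottle is still in the nest at (262,350). Next is a close look at the camera head from above to get its yaw.

```bash
python3 - <<'E'
from h import *
p=[.53,.2,.45]; r.move_to(p,best(p,.2))
k=vision.get_calibration("wrist"); im=vision.snapshot("wrist"); cv2.imwrite("pics/w5.png",im[:,:,::-1])
for n in("camera_head","lens_glass","camera_stand"):
    print(n,[(np.round(d["at"],4).tolist(),round(d["score"],2)) for d in models.mark_of(n,"wrist")[:3]])
print(np.round(k["position"],3),telemetry.current_t())
import json; json.dump({a:np.array(b).tolist() for a,b in k.items()},open("k5.json","w"))
E
```

```text
camera_head []
lens_glass [([0.6804, 0.2381, 0.1828], 0.64)]
camera_stand []
[0.462 0.185 0.605] 25.2417
```

View pics/w5.png

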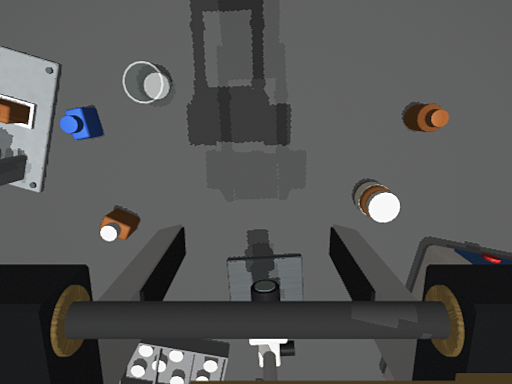

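The fingers cover the camera here: foot front edge (230,259)–(303,255), barrel at (265,285). I'll turn the wrist half round for an open view.

```bash
python3 - <<'E'
from h import *
from h import _down
import json
k=json.load(open("k5.json"))
A,B=onz(k,(230,259),.014),onz(k,(303,255),.014); d=A-B; print("edge yaw",np.arctan2(-d[0],d[1]),np.arctan2(-d[0],d[1])+np.pi,A,B)
cur=mat(telemetry.current_tool_rot())
q=[q for q in _down(.2) if mat(q)[:,0]@cur[:,0]<0][0]
r.move_to([.53,.2,.45],q)
k=vision.get_calibration("wrist"); im=vision.snapshot("wrist"); cv2.imwrite("pics/w6.png",im[:,:,::-1])
for n in("camera_head","lens_glass","camera_stand"):
    print(n,[(np.round(d["at"],4).tolist(),round(d["score"],2)) for d in models.mark_of(n,"wrist")[:3]])
print(np.round(k["position"],3),telemetry.current_t())
json.dump({a:np.array(b).tolist() for a,b in k.items()},open("k6.json","w"))
E
```

```text
edge yaw -2.8821816029953773 0.2594110505944158 [0.73241522 0.18771309 0.014     ] [0.69773964 0.31837156 0.014     ]
camera_head []
lens_glass [([0.6815, 0.2398, 0.181], 0.87)]
camera_stand [([0.5419, -0.2064, 0.0538], 0.41)]
[0.598 0.214 0.605] 28.0917
```

View pics/w6.png

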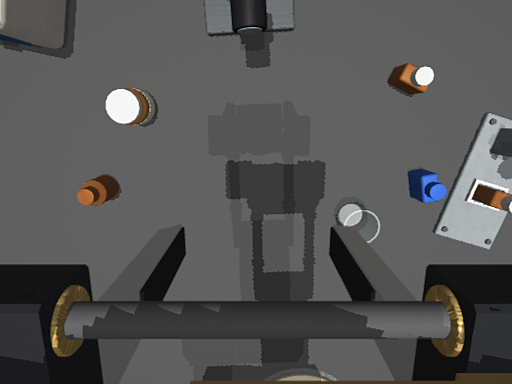

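The foot's front edge runs about (207,35)–(295,33), with the barrel's front at (250,28). I'll fit that edge for the yaw, then go and grasp the bottle.

```bash
python3 - <<'E'
from h import *
import json
for name,kf,win,cols,s in(("w6","k6.json",(24,44),[*range(210,230),*range(274,292)],1),("w5","k5.json",(246,268),[*range(234,246),*range(278,300)],-1)):
    k=json.load(open(kf)); g=cv2.imread(f"pics/{name}.png",0).astype(float)
    gy=s*(g[win[0]-1:win[1]-1]-g[win[0]+1:win[1]+1])
    rows=np.array([win[0]+np.argmax(gy[:,c]) for c in cols]); cols=np.array(cols)
    f=np.polyfit(cols,rows,1); m=abs(rows-np.polyval(f,cols))<2.5; f=np.polyfit(cols[m],rows[m],1)
    A,B=[onz(k,(c,np.polyval(f,c)),.014) for c in(cols[0],cols[-1])]; d=B-A
    print(name,m.sum(),np.std(rows[m]-np.polyval(f,cols[m])),"yaw",(np.arctan2(-d[0],d[1])+np.pi/2)%np.pi-np.pi/2,A,B)
q=np.load("qp.npy")
g=N+[0,0,.054]-.003*XP
r.move_to(g+[0,0,.25]-.12*XP,q)
r.move_l(g+[0,0,.075]-.10*XP,q,vel=.3)
r.move_l(g+[0,0,.075],q,vel=.15,guard=8)
h=r.move_l(g,q,vel=.08,guard=6); print(h,telemetry.current_ee_pos()-g,telemetry.current_t())
im=vision.snapshot("wrist"); cv2.imwrite("pics/w7.png",im[:,:,::-1])
E
```

```text
w6 38 0.49938868871524406 yaw 0.2640581676598517 [0.70258402 0.31020885 0.014     ] [0.73607974 0.18632111 0.014     ]
w5 34 0.5267553330788324 yaw 0.26345399724205887 [0.73342624 0.19543728 0.014     ] [0.70204142 0.31179658 0.014     ]
False [ 0.00044374 -0.00023784  0.00050353] 33.8167
```

View pics/w7.png

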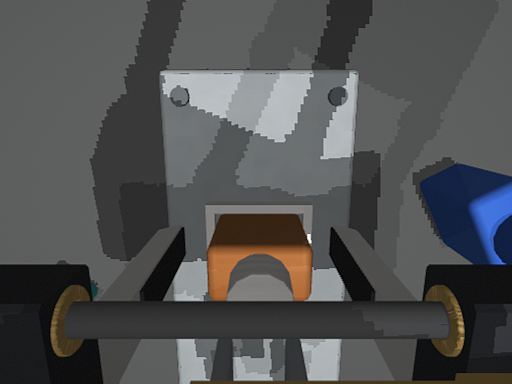

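The bottle body is centred between the fingers at (260,255), clear of the blue one. The camera yaw is 0.263 from both fits. Now grip and carry.

```bash
python3 - <<'E'
from h import *
q=np.load("qp.npy")
gripper_to(.03,35); print(telemetry.current_opening(),telemetry.current_finger_force())
off=N+[0,0,.052]-telemetry.current_ee_pos()   # bottle mid relative to TCP, world at press yaw
p0=telemetry.current_ee_pos(); print("off",off)
f0=telemetry.current_wrist_force()
h=r.move_l(p0+[0,0,.12],q,vel=.12,guard=25); print("lift",h,telemetry.current_wrist_force()-f0,telemetry.current_opening())
Rz=Ro.from_euler("z",.263-YAW); q2=quat(Rz.as_matrix()@mat(q))
XC=np.array([np.cos(.263),np.sin(.263),0]); V=np.array([.6815,.2387,.1822])-.12*XC
T=V-Rz.apply(off); np.save("T.npy",T); np.save("q2.npy",q2)
a=p0+[0,0,.12]-.1*XP; r.move_l(a,q,vel=.3)
b=T-.06*XC+[0,0,.03]; b2=b.copy(); r.move_to(b,q2)
r.move_l(T,q2,vel=.1); r.hold(.3)
print(T,telemetry.current_ee_pos(),telemetry.current_opening(),telemetry.current_t())
for c in("scene","side"):
    im=vision.snapshot(c)
    k=vision.get_calibration(c)
    for n in("bottle_mid","lens_glass"):print(c,n,[(np.round(d["at"],4).tolist(),round(d["score"],2)) for d in models.mark_of(n,c)[:4]])
    x,y=proj(k,V).astype(int); print(x,y); cv2.imwrite(f"pics/{c}8.png",cv2.resize(im[max(y-70,0):y+70,max(x-90,0):x+90,::-1],None,fx=4,fy=4))
print(V)
E
```

```text
0.04799072278108322 35.00027596950531
off [ 0.00292499 -0.00045081 -0.00209179]
lift False [ 0.08329615 -0.99678316 -3.63450005] 0.04787103309891845
[0.56272579 0.20691438 0.18429179] [0.56249674 0.20692827 0.1847916 ] 0.047964289575442284 38.7
scene bottle_mid [([0.5779, -0.3388, 0.0389], 0.78), ([0.529, -0.0921, 0.0374], 0.66), ([0.5687, 0.2092, 0.177], 0.49)]
scene lens_glass [([0.6848, 0.2367, 0.1837], 0.72)]
314 160
side bottle_mid [([0.5786, -0.3452, 0.0376], 0.84), ([0.5374, -0.206, 0.0026], 0.74), ([0.5679, 0.2106, 0.1846], 0.68), ([0.4153, 0.4531, 0.0022], 0.66)]
side lens_glass [([0.6813, 0.2423, 0.1794], 0.52)]
205 169
[0.56562627 0.20750257 0.1822    ]
```

View pics/scene8.png

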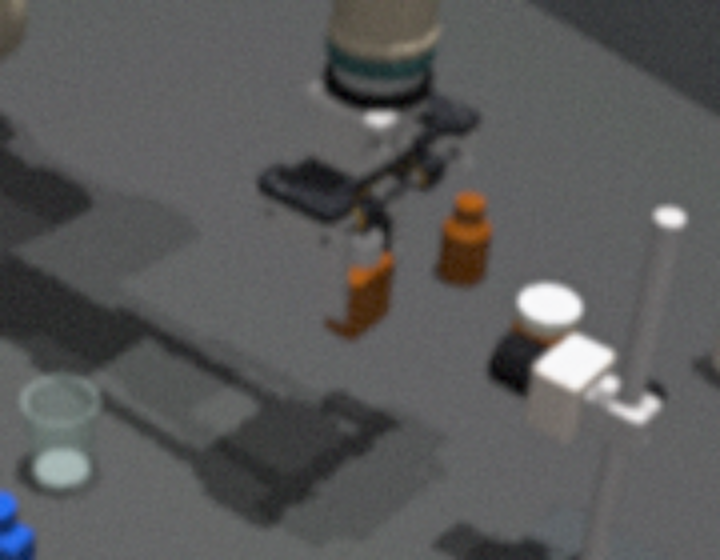

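View pics/side8.png

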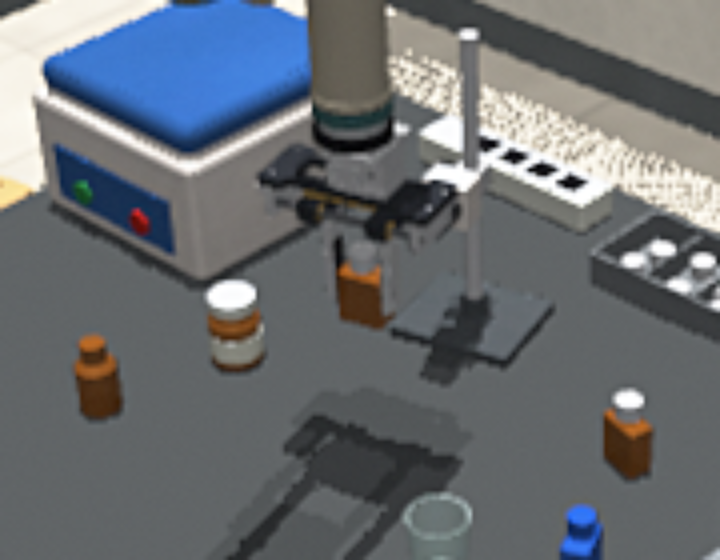

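The bottle hangs upright between the fingers at about (368,290) in the scene crop, broad face towards the lens at (510,360). The side view agrees at (362,290), and the networks place it within 3 mm of the target. I'll make a 1 mm trim and hand in.

```bash
python3 - <<'E'
from h import *
r.move_l(np.load("T.npy")-[.0013,.001,.0005],np.load("q2.npy"),vel=.03); r.hold(.6)
print(telemetry.current_opening(),np.abs(telemetry.current_dq()).max(),telemetry.current_t()); print(r.sign_off())
E
```

```text
0.047802746872436845 0.0015183703389096705 39.85
the job is handed in; nothing more can be done
None
```

I pulled the press lever down to its stop (35 N against it) and guided it back up. The bottle is held still before the lens, upright with a broad face square to it and within about 3 mm of the viewing point; the job was handed in at about 40 s, with no verdict returned.

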